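Seat a fresh filter tube in the water filter's push-fit collet

ROBOT

A 6-joint arm with a two-finger parallel gripper is mounted at the origin on the work surface. World frame = base frame: x ahead of the robot, y to its left, z up, the work surface at z = 0. Lengths are in m, angles in rad, forces in N, time in s.
With the tool pointing down it reaches from about 0.325 to 0.85 m from the base axis. Payload 4.4 kg.
Tool frame: the origin (TCP) lies between the finger pads; the fingertips stand 19 mm ahead of it and the grasp point (between the pads) is the TCP; z points along the fingers, y is the line along which they close (so a half turn about z gives the same grasp; the last joint's range is limited). The gripper opens to 94 mm and grips with 3 to 60 N. Pads are 16 mm wide; open, the fingers measure 119 mm over their backs; the gripper's body (75 mm by 177 mm) begins 78 mm behind the grasp point.
Start: joints at [1.198, 0.207, 1.542, -0, 1.393, -0.15], TCP at [0.127, 0.561, 0.224] pointing down, gripper open.
Joint ranges: [-2.73, 2.73], [-0.86, 2.22], [0.23, 2.46], [-1.11, 4.25], [0.08, 2.63], [-2.82, 2.82]. Speed limits (rad/s): [2.79, 2.79, 3.14, 3.14, 3.14, 3.14].

INTERFACE

Orientations are given as a unit quaternion [w, x, y, z].
In Python, from cell import r gives the robot as it stands.
- The arm moves only by the tool play_rows, never from a script. Its argument "series" is a list of rows, each a list of 4 numbers: the shift along the tool's x, y, z in m, then the turn about the tool's z in degrees. A call has 1 to 8 rows; each row is the pose to reach, as a shift and turn from the pose commanded when the call began, along the tool's axes at that moment; what a row does not reach only later rows make up. A row lasts 1/10 s, in which the tool goes at most 50 mm and 8.59 degrees, less where a joint would pass 70% of its speed; a pose out of reach is approached as far as the arm can. A call with a gripper value outside its range is refused whole. "claw" is the closure, from 0 (fully open) to 1 (shut), set as the call begins (left out, the last holds). The fingers move at their own pace and stop on an object; "force" is the grip in N (left out, the last holds). Time passes only in rows, so rows that repeat a pose let the fingers close. It gives the time, the measured TCP pose, the force, the opening and the grip force at its end, in the units of the state.
- r.get_obs(): the state, without advancing time (a new reading comes with each control period).
- r.read_camera(name): name is "scene" or "side" or "wrist"; returns a dict with "frame" (480x640x3 uint8, blue, green, red), "K" (3x3 intrinsics, pixels), "rvec" (rotation vector, rad) and "tvec" (3), from world to camera coordinates, as OpenCV has them. Camera axes: x right, y down, z forward; pixel columns grow to the right and rows downward; lengths in m; the calibration is good to about 2 mm. A picture is of the moment at which its call begins. There is no depth.
- r.hand_in(): hands the job in; it is judged then, once.
The state is a dict: "clock": time; "q": joint angles; "joint_velocities": joint speeds; "effort": joint torques, N m; "tool_pos": TCP position; "tool_rot": TCP orientation; "force": force on the tool from outside, world axes, zero at the start; "torque": the same for the moment, N m; "finger_gap": opening from 0.0 (shut) to 1.0 (fully open); "finger_force": force on a finger pad.
Only numpy, scipy, OpenCV 4.12 (cv2) and the standard library are available. Lean on these libraries where they do the work, as an engineer would, in place of code of your own. Each camera call takes 0.05 s, during which the arm holds its last target. There are 200 camera calls.

TASK

Take the blue filter tube from the wooden stand and push it, black foot first, into the leaning push-fit collet of the water filter: past the stiff seal and on until it is fully home against its bottom stop, then let go of it. Push steadily and never ram it, and leave the wooden pusher, the red lid, the glass cup and the tongs where they are.

Things in the scene. Friction and masses are not known exactly. Their poses are not given: they have to be found in the camera images.
- tube_center (a point): centre (half-way up) of the filter tube: a rigid plain blue round tube, 165 mm long, 30 mm in diameter, about 120 g, standing upright in one of the two holes of the wooden stand. Its z axis runs along the tube from the black foot to the white top end; its yaw means nothing. The foot is tapered: 22 mm wide at its end, 30 mm from 8 mm up
- tube_foot (a point): centre of the end face of the tube's black foot, on its axis, 82.5 mm below tube_center; same axes
- tube: the filter tube as a body; origin at tube_foot, same axes
- collet: push-fit collet on the fixed water filter: a leaning white barrel, 53 mm across (blue mouth rim 61 mm). Origin at the mouth's centre, 118 mm above the shelf; z points out of the mouth along the bore and leans 15 degrees from vertical towards the collet's own -x, roughly towards the robot. Bore 33 mm, flared to 41 mm over the last 8 mm. The filter's base is 150 x 130 x 28 mm, with a 107 mm high steel spout at its -y, +x corner
- collet_seal (a point): point on the bore's axis 18 mm inside the mouth, same axes as the collet: here four springy rubber seal lips leave a 25 mm gap. Pushing the tapered foot through them takes a peak of some 8 to 20 N until it is about 30 mm inside the mouth; after that the tube drags with 2 to 7 N, and it stays where it is left
- seat (a joint): travel of the sliding seat deep in the bore, m: 0 untouched, 0.010 at its end stop. The foot meets it somewhere beyond 34 mm inside the mouth (up to 28 mm deeper, hidden; the bore is 100 mm long); it yields at about 4 N on top of the seal's drag and stays where it is pushed, then the end stop resists firmly, about 15 N per mm; over 35 N is ramming. A red flag in the black slot on the barrel moves with it
- stand: fixed wooden stand 85 x 190 x 50 mm, origin at the centre of its underside, z up; two 33 mm holes, 40 mm deep (floor 10 mm above the shelf), at 45 mm either side of the centre along its y axis. One holds the filter tube, the other the wooden pusher
- pusher_center (a point): bystander: middle of the wooden pusher standing in the other hole: 150 mm tall, 29 mm handle below, 50 mm head on its top 50 mm
- red_lid: bystander: red plastic lid lying flat, 92 mm across, 16 mm high; origin at the centre of its underside
- cup: bystander: glass cup, 72 mm across the rim, 90 mm high; origin at the centre of its underside
- tongs: bystander: steel tongs lying flat, about 200 mm long along their x, up to 75 mm wide, 12 mm high; origin at the middle of the underside
Mind the look-alikes: they are no part of the job. Of the things that look like the tube, the smaller one is meant.

How it is judged:
By the outcome, as a careful person would: the job done as asked, in the order asked, and still so for the second after the job is handed in, with the robot touching nothing.
It also fails if it takes over 48 s, if anything falls off the work surface, if the arm or the gripper's body presses on something with over 40 N, if the wrist force passes 120 N, or if a joint passes its speed limit or range.

## Working session

There is one attempt and no reset: what is moved stays moved. The work goes in short steps, Python scripts to look and compute and a tool call to move; the robot and the scene stay as the last step left them, time stands still between calls to the robot, and variables do not carry over. Pictures are saved under pics/ and viewed, at most 10 in all, crops included, and the job is handed in when it is done.

Besides the shell and the picture viewer there is one more tool, called as a command line: name --pt "numbers of a row" for each row, then --argument value for the rest. play_rows: Moves the arm, as the interface text tells. Its arguments: {"type":"object","properties":{"series":{"type":"array"},"claw":{"type":"number"},"force":{"type":"number"}},"required":["series"]}

```bash
mkdir -p pics; cat > h.py <<'E'
import numpy as np, cv2, pickle
from cell import r
def shot(n,f):
    c=r.read_camera(n); cv2.imwrite(f'pics/{f}.png',c['frame']); pickle.dump(c,open(f'pics/{f}.pkl','wb')); return c
def load(f): return pickle.load(open(f'pics/{f}.pkl','rb'))
def P(c):
    return np.array(c['K'],float)@np.hstack([cv2.Rodrigues(np.array(c['rvec'],float))[0],np.array(c['tvec'],float).reshape(3,1)])
def tri(f1,p1,f2,p2):
    A,B=P(load(f1)),P(load(f2))
    X=cv2.triangulatePoints(A,B,np.array(p1,float).reshape(2,1),np.array(p2,float).reshape(2,1)).ravel();X=X[:3]/X[3]
    e=[np.linalg.norm((M@np.r_[X,1])[:2]/(M@np.r_[X,1])[2]-p) for M,p in((A,p1),(B,p2))]
    return X.round(4),np.round(e,1)
def proj(f,X):
    v=P(load(f))@np.r_[X,1]; return (v[:2]/v[2]).round(1)
E
python3 - <<'E'
from h import *
shot('scene','s0');shot('side','d0');shot('wrist','w0')
print(r.get_obs())
for f in('s0','d0'):
    c=load(f);R=cv2.Rodrigues(np.array(c['rvec'],float))[0];print(f,(-R.T@np.array(c['tvec']).ravel()).round(3),np.array(c['K'])[0,0])
E
```

```text
{'clock': 0.15, 'q': array([ 1.19747512e+00,  2.07242667e-01,  1.54259319e+00, -1.84609163e-05,
        1.39349379e+00, -1.50524748e-01]), 'joint_velocities': array([-0.00042899, -0.00237634, -0.00393607, -0.00070886,  0.00111911,
        0.00047235]), 'effort': array([-4.56192884e-04, -3.71315360e+01, -2.81811386e+01,  6.98742201e-02,
        3.27159546e-02, -1.12467078e-04]), 'tool_pos': array([0.12686788, 0.56023573, 0.22356253]), 'tool_rot': array([-2.16112661e-04,  1.11166305e-01,  9.93801438e-01, -8.41227885e-04]), 'force': array([0.39600561, 0.26202813, 0.00784841]), 'torque': array([-0.02399941,  0.01836904,  0.02013957]), 'finger_force': 0.0, 'finger_gap': 0.9996308753442245}
s0 [0.877 0.439 0.7  ] 441.8445246144065
d0 [ 0.157 -0.543  0.961] 567.7663657202093
```

View pics/s0.png

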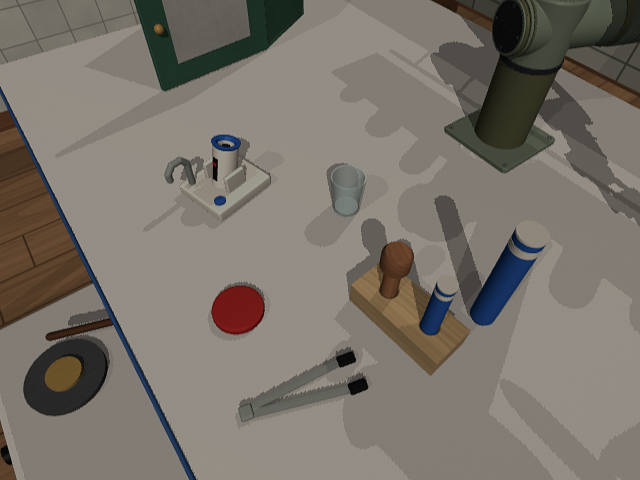

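View pics/d0.png

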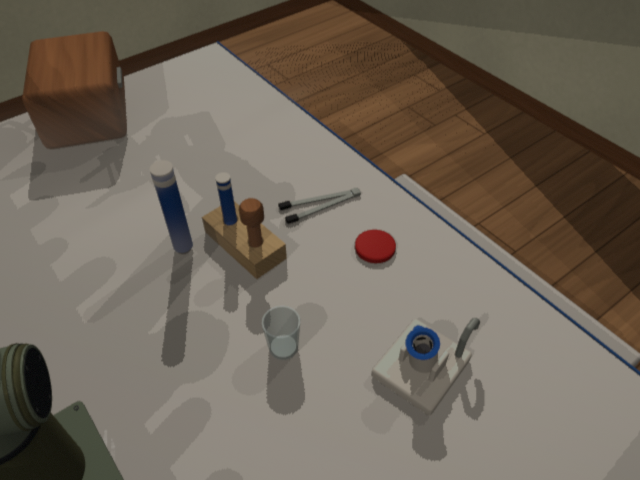

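Both views show the stand with the small tube (scene ~(437,308), side ~(227,198)). The collet mouth is at scene ~(226,142) and side ~(422,343). The large look-alike tube stands beside the stand. Next I'll enlarge both places in one picture.

```bash
python3 - <<'E'
from h import *
s=load('s0')['frame'];d=load('d0')['frame']
f=lambda im,x,y,w,h:cv2.resize(im[y:y+h,x:x+w],(400,300),interpolation=cv2.INTER_CUBIC)
cv2.imwrite('pics/m.png',np.vstack([np.hstack([f(s,380,270,100,75),f(s,190,125,100,75)]),np.hstack([f(d,190,165,100,75),f(d,370,315,100,75)])]))
E
```

```text
(no output)
```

View pics/m.png

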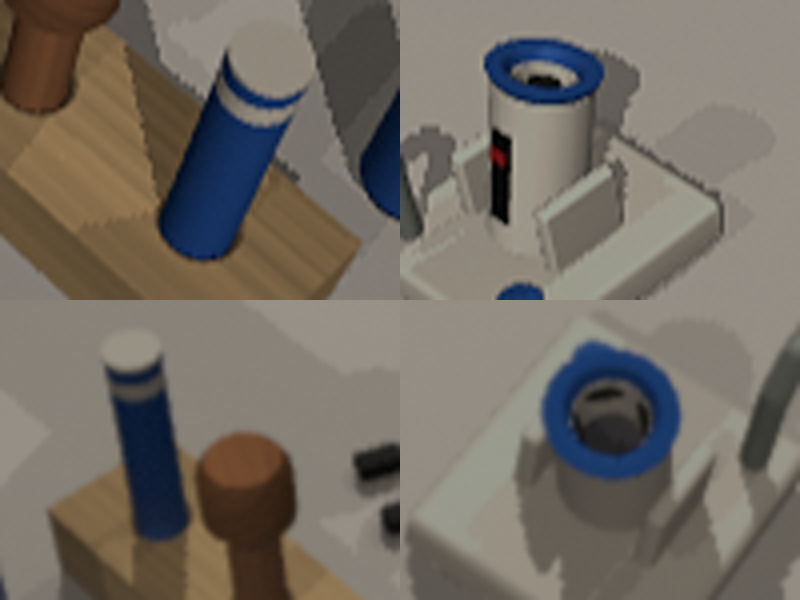

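```bash
cat >> h.py <<'E'
def onz(f,p,z):
    M=P(load(f));H=np.c_[M[:,0],M[:,1],M[:,2]*z+M[:,3]];v=np.linalg.solve(H,np.r_[p,1.]);return (v[:2]/v[2]).round(4)
E
python3 - <<'E'
from h import *
print('top',tri('s0',(447.5,285),'d0',(222.75,177.6)))
print('bot',tri('s0',(430.3,327),'d0',(230.3,221)))
print('mouth',tri('s0',(226,142),'d0',(423,342.7)))
for f,ps in(('s0',[(270,176),(220,212),(181,182)]),('d0',[(373,372),(430,403),(470,350),(420,320)])):
    print(f,[onz(f,p,.028) for p in ps])
# stand corners (s0 image) top z .05
print([onz('s0',p,.05) for p in[(469.5,331),(432,363),(349,289)]],[onz('d0',p,.05) for p in[(203,219),(257,265),(285,243)]])
T=load('w0');R=cv2.Rodrigues(np.array(T['rvec'],float))[0];print('wcam',-R.T@np.array(T['tvec']).ravel(),R,T['K'])
E
```

```text
top (array([0.5314, 0.2808, 0.1716]), array([1.1, 0.4]))
bot (array([0.5303, 0.2815, 0.0419]), array([0.3, 0.1]))
mouth (array([ 0.6098, -0.237 ,  0.1154]), array([0.6, 0.4]))
s0 [array([ 0.5482, -0.184 ]), array([ 0.6856, -0.155 ]), array([ 0.7122, -0.2794])]
d0 [array([ 0.5401, -0.1937]), array([ 0.5792, -0.3006]), array([ 0.7142, -0.2704]), array([ 0.6874, -0.1645])]
[array([0.4888, 0.3254]), array([0.5762, 0.3281]), array([0.5969, 0.1498])] [array([0.482 , 0.3174]), array([0.5039, 0.1321]), array([0.585 , 0.1461])]
wcam [0.04749993 0.57685103 0.38382333] [[ 0.22131325  0.97520212 -0.00112401]
 [ 0.93550261 -0.21197801  0.2826662 ]
 [ 0.27541841 -0.06360929 -0.95921768]] [[420.32395402   0.         314.03237208]
 [  0.         420.32395402 243.43060869]
 [  0.           0.           1.        ]]
```

View pics/w0.png

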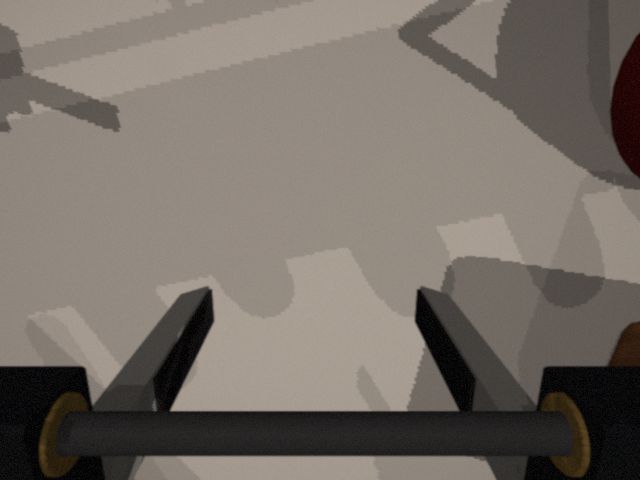

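The wrist view shows only empty shelf, with the red look-alike at the edge. The estimates fit the text: tube top z 0.172 (expected 0.175), mouth z 0.115 (0.118), and collet yaw about 12°. I'll check the neighbours' positions for clearance.

```bash
python3 - <<'E'
from h import *
print('big top',tri('s0',(530,236),'d0',(162,168)))
print('big base',onz('s0',(483,320),0),onz('d0',(182,248),0))
print('pusher top',tri('s0',(397,255),'d0',(251,206)))
print('cup',onz('s0',(346,205),0),onz('d0',(284,346),0),'rim',onz('s0',(347,173),.09))
o=r.get_obs();R=cv2.Rodrigues(np.zeros(3))[0]
from scipy.spatial.transform import Rotation as S
q=o['tool_rot'];M=S.from_quat(np.r_[q[1:],q[0]]).as_matrix();print(M.round(4))
print((M.T@(np.array([.5312,.281,.26])-o['tool_pos'])).round(4))
E
```

```text
big top (array([0.4232, 0.3111, 0.2344]), array([2. , 0.9]))
big base [0.4235 0.3163] [0.4169 0.3145]
pusher top (array([0.5415, 0.1919, 0.1522]), array([1.4, 0.6]))
cup [ 0.45   -0.0401] [ 0.4517 -0.0342] rim [ 0.4501 -0.0447]
[[-9.753e-01  2.210e-01 -6.000e-04]
 [ 2.210e-01  9.753e-01 -1.600e-03]
 [ 2.000e-04 -1.700e-03 -1.000e+00]]
[-0.456  -0.1831 -0.0362]
```

play_rows --pt "-0.02 -0.01 -0.04 -8" --pt "-0.06 -0.025 -0.066 -16" --pt "-0.11 -0.045 -0.066 -24" --pt "-0.156 -0.063 -0.066 -24.7" --pt "-0.2 -0.08 -0.066 -24.7" --pt "-0.245 -0.098 -0.066 -24.7" --pt "-0.29 -0.116 -0.066 -24.7" --pt "-0.335 -0.134 -0.066 -24.7" --claw 0.3

```text
clock: 0.95
tool_pos: [0.4255, 0.3545, 0.2902]
tool_rot: [-0.0, -0.104, 0.995, -0.0]
force: [0.6, 0.9, 1.1]
finger_gap: 0.699
finger_force: 0.0
```

```bash
cat >> h.py <<'E'
from scipy.spatial.transform import Rotation as S
def st(o=None):
    o=o or r.get_obs();q=o['tool_rot'];M=S.from_quat(np.r_[q[1:],q[0]]).as_matrix();return o,M
def to(X):
    o,M=st();print('clock',round(o['clock'],2),'pos',o['tool_pos'].round(4),'yawx',round(np.degrees(np.arctan2(M[1,0],M[0,0])),2),'shift',(M.T@(np.array(X)-o['tool_pos'])).round(4),'F',o['force'].round(2),'gap',round(o['finger_gap']*94,1),'q',o['q'].round(2))
E
python3 - <<'E'
from h import *
to([.5312,.281,.29])
E
```

```text
clock 0.95 pos [0.4255 0.3545 0.2902] yawx -168.08 shift [-0.0883 -0.0938  0.0002] F [0.57 0.85 1.11] gap 65.7 q [ 0.54  0.12  1.51  0.    1.52 -1.24]
```

play_rows --pt "-0.03 -0.032 0 0" --pt "-0.06 -0.064 0 0" --pt "-0.088 -0.094 0 0" --pt "-0.088 -0.094 0 0" --pt "-0.088 -0.094 0 0"

```text
clock: 1.45
tool_pos: [0.5298, 0.2816, 0.2896]
tool_rot: [-0.001, -0.103, 0.995, 0.0]
force: [-0.2, 1.5, -0.6]
finger_gap: 0.703
finger_force: 0.0
```

```bash
python3 - <<'E'
from h import *
shot('wrist','w1');to([.5312,.281,.135])
print(proj('w1',[.5312,.281,.175]),proj('w1',[.5312,.281,.05]))
E
```

```text
clock 1.5 pos [0.5291 0.2824 0.2899] yawx -168.08 shift [-0.002  -0.0019  0.1549] F [-0.24  0.48 -1.08] gap 65.7 q [ 0.35  0.22  1.39  0.    1.53 -1.43]
[315.4 246.3] [314.9 209.2]
```

View pics/w1.png

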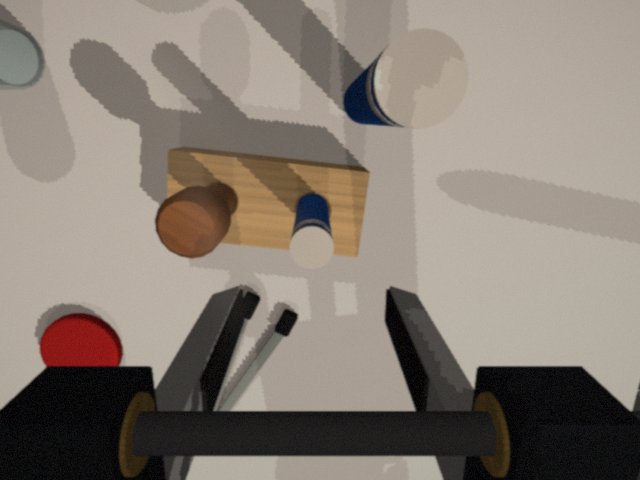

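The tube's white top is at (312,248) against a prediction of (315,246), so it lies about 2 mm towards the pusher. The fingers clear the pusher.

play_rows --pt "-0.003 -0.004 0.03 0" --pt "-0.003 -0.004 0.07 0" --pt "-0.003 -0.004 0.11 0" --pt "-0.003 -0.004 0.14 0" --pt "-0.003 -0.004 0.155 0" --pt "-0.003 -0.004 0.155 0"

```text
clock: 2.1
tool_pos: [0.5307, 0.2794, 0.1331]
tool_rot: [-0.003, -0.105, 0.994, -0.001]
force: [0.6, -0.5, 0.7]
finger_gap: 0.702
finger_force: 0.0
```

play_rows --pt "0 0 0 0" --pt "0 0 0 0" --pt "0 0 0 0" --pt "0 0 0 0" --pt "0 0 0 0" --claw 1 --force 25

```text
clock: 2.6
tool_pos: [0.534, 0.2792, 0.1363]
tool_rot: [0.001, -0.104, 0.995, 0.0]
force: [-0.0, -1.7, 2.7]
finger_gap: 0.317
finger_force: 25.1
```

play_rows --pt "0 0 -0.03 0" --pt "0 0 -0.07 0" --pt "0 0 -0.11 0" --pt "0 0 -0.15 0" --pt "0 -0.01 -0.17 0" --pt "0.002 -0.04 -0.17 0" --pt "0.004 -0.085 -0.17 0" --pt "0.006 -0.13 -0.17 0"

```text
clock: 3.4
tool_pos: [0.5543, 0.1497, 0.3054]
tool_rot: [0.0, -0.105, 0.994, -0.0]
force: [0.0, 0.3, -2.5]
finger_gap: 0.316
finger_force: 25.0
```

play_rows --pt "0.002 -0.045 0 0" --pt "0.004 -0.09 0 0" --pt "0.006 -0.135 0 0" --pt "0.009 -0.18 0 0" --pt "0.011 -0.225 0 0" --pt "0.013 -0.265 0 0" --pt "0.015 -0.29 0 0" --pt "0.015 -0.29 0 0"

```text
clock: 4.2
tool_pos: [0.5995, -0.14, 0.3045]
tool_rot: [-0.001, -0.101, 0.995, -0.0]
force: [0.0, 0.9, -0.6]
finger_gap: 0.32
finger_force: 25.0
```

play_rows --pt "0 0 0 0" --pt "0 0 0 0"

```text
clock: 4.4
tool_pos: [0.5995, -0.1351, 0.3052]
tool_rot: [-0.0, -0.104, 0.995, 0.0]
force: [-0.9, -0.2, -1.5]
finger_gap: 0.318
finger_force: 25.0
```

```bash
python3 - <<'E'
from h import *
w=shot('wrist','w2');s=shot('scene','s2');d=shot('side','d2')
to([.61,-.237,.285])
print(proj('w2',[.61,-.237,.118]))
o,M=st();p=o['tool_pos']
for f in('s2','d2'):print(f,'tcp',proj(f,p),'foot',proj(f,p-[0,0,.126]),'top',proj(f,p+[0,0,.039]))
a=proj('w2',[.61,-.237,.118]);
def cr(f,c,w=100,h=75,W=400,H=300):
    im=load(f)['frame'];x=int(np.clip(c[0]-w/2,0,640-w));y=int(np.clip(c[1]-h/2,0,480-h));print(f,x,y);return cv2.resize(im[y:y+h,x:x+w],(W,H),interpolation=cv2.INTER_CUBIC)
cs=proj('s2',p-[0,0,.05]);cd=proj('d2',p-[0,0,.05])
cv2.imwrite('pics/m2.png',np.vstack([np.hstack([cr('w2',a,200,150),cr('s2',cs,200,150)]),np.hstack([cr('d2',cd,200,150),cr('w2',(320,300),400,300)])]))
E
```

```text
clock 4.55 pos [ 0.5997 -0.1349  0.3056] yawx -167.96 shift [ 0.0113 -0.102   0.0205] F [ 0.28 -0.04 -1.55] gap 29.8 q [-0.36  0.24  1.33  0.    1.57 -2.14]
[194.9 207.4]
s2 tcp [244.7  79.1] foot [253.5 142.1] top [241.5  55.8]
d2 tcp [388.3 236.4] foot [382.2 285.5] top [390.4 218.9]
w2 94 132
s2 148 31
d2 285 182
w2 120 150
```

View pics/m2.png

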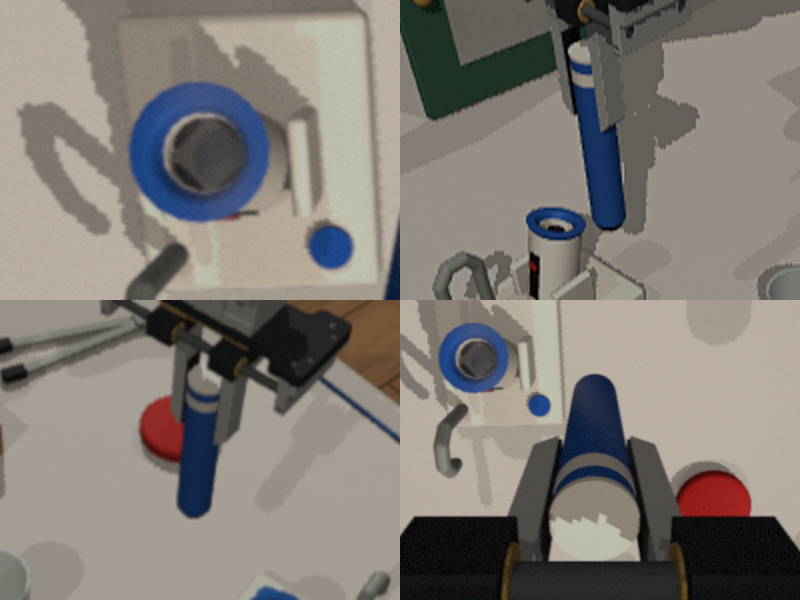

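The wrist view puts the mouth centre at (194,207.5) against a prediction of (194.9,207.4). The tube hangs upright, with its foot where predicted in both fixed views. I'll check the base edges for yaw and compute the approach.

```bash
python3 - <<'E'
from h import *
c=[(94+x/2,132+y/2) for x,y in((118,18),(366,12),(378,282),(152,288))]
w=np.array([onz('w2',p,.028) for p in c]);print(w)
for i,j in((0,1),(3,2),(0,3),(1,2)):
    v=w[j]-w[i];print(np.linalg.norm(v).round(3),np.degrees(np.arctan2(v[1],v[0])).round(1))
print(tri('s0',(226,142),'w2',(194,207.5)),tri('d0',(423,342.7),'w2',(194,207.5)))
y=np.radians(12);ax=np.array([-np.sin(.2618)*np.cos(y),-np.sin(.2618)*np.sin(y),np.cos(.2618)]);m=np.array([.610,-.237,.117]);print(ax)
to(m+[0,0,.126+.02]);to(m-ax*.011+[0,0,.126]);to(m+ax*(.126-.011))
E
```

```text
[[ 0.5741 -0.3087]
 [ 0.5452 -0.1865]
 [ 0.6866 -0.1534]
 [ 0.7161 -0.2754]]
0.126 103.3
0.126 103.6
0.146 13.2
0.145 13.2
(array([ 0.6107, -0.2382,  0.1153]), array([0.1, 0.3])) (array([ 0.6092, -0.2374,  0.1167]), array([0.5, 1.7]))
[-0.25316381 -0.05381163  0.96592567]
clock 4.55 pos [ 0.5997 -0.1349  0.3056] yawx -167.96 shift [ 0.0113 -0.102   0.0425] F [ 0.28 -0.04 -1.55] gap 29.8 q [-0.36  0.24  1.33  0.    1.57 -2.14]
clock 4.55 pos [ 0.5997 -0.1349  0.3056] yawx -167.96 shift [ 0.0084 -0.102   0.0732] F [ 0.28 -0.04 -1.55] gap 29.8 q [-0.36  0.24  1.33  0.    1.57 -2.14]
clock 4.55 pos [ 0.5997 -0.1349  0.3056] yawx -167.96 shift [ 0.041  -0.102   0.0775] F [ 0.28 -0.04 -1.55] gap 29.8 q [-0.36  0.24  1.33  0.    1.57 -2.14]
```

play_rows --pt "0.003 -0.03 0 -0.8" --pt "0.007 -0.065 0 -0.8" --pt "0.011 -0.095 0 -0.8" --pt "0.011 -0.102 0.02 -0.8" --pt "0.011 -0.102 0.042 -0.8" --pt "0.011 -0.102 0.042 -0.8" --pt "0.011 -0.102 0.042 -0.8"

```text
clock: 5.25
tool_pos: [0.61, -0.2374, 0.2633]
tool_rot: [-0.0, -0.111, 0.994, 0.0]
force: [0.2, -0.1, -1.4]
finger_gap: 0.319
finger_force: 25.0
```

```bash
cat >> h.py <<'E'
y=np.radians(12.8);AX=np.array([-np.sin(.2618)*np.cos(y),-np.sin(.2618)*np.sin(y),np.cos(.2618)]);MO=np.array([.610,-.2375,.117])
def cr(f,c,w=100,h=75,W=400,H=300):
    im=load(f)['frame'];x=int(np.clip(c[0]-w/2,0,640-w));y=int(np.clip(c[1]-h/2,0,480-h));print(f,x,y);return cv2.resize(im[y:y+h,x:x+w],(W,H),interpolation=cv2.INTER_CUBIC)
E
python3 - <<'E'
from h import *
to(MO-AX*.011+[0,0,.126]);to(MO+AX*(.126-.011))
shot('scene','s3');shot('side','d3')
cv2.imwrite('pics/m3.png',np.hstack([cr('s3',proj('s3',MO+[0,0,.05]),100,150,400,600),cr('d3',proj('d3',MO+[0,0,.05]),100,150,400,600)]))
E
```

```text
clock 5.25 pos [ 0.61   -0.2374  0.2633] yawx -167.2 shift [-0.0028 -0.0002  0.0309] F [ 0.19 -0.06 -1.42] gap 30.0 q [-0.5   0.35  1.28  0.    1.51 -2.3 ]
clock 5.25 pos [ 0.61   -0.2374  0.2633] yawx -167.2 shift [ 0.0298 -0.0002  0.0352] F [ 0.19 -0.06 -1.42] gap 30.0 q [-0.5   0.35  1.28  0.    1.51 -2.3 ]
s3 172 45
d3 377 251
```

View pics/m3.png

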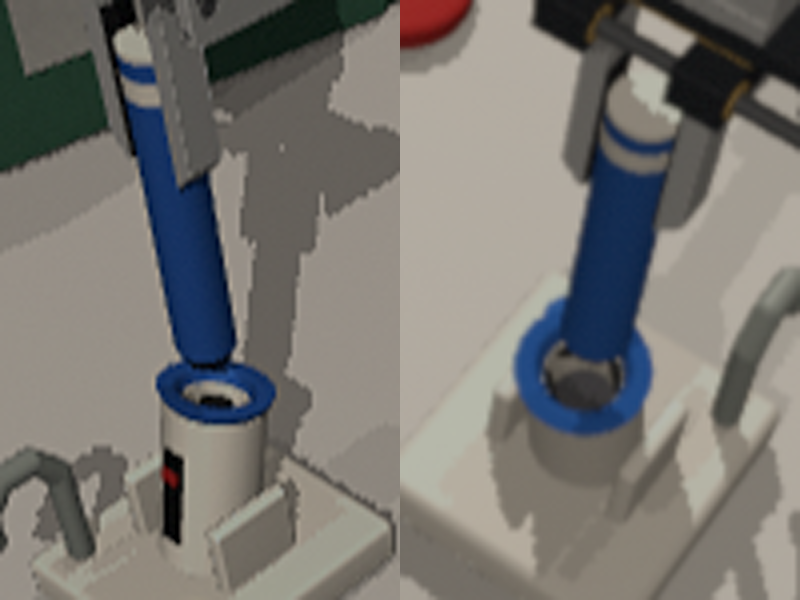

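The foot hangs about 20 mm above the mouth in both views, at crop positions (205,360) and (600,350). I'll lower it into the flare.

play_rows --pt "-0.001 0 0.008 0" --pt "-0.002 0 0.015 0" --pt "-0.003 0 0.022 0" --pt "-0.003 0 0.027 0" --pt "-0.003 0 0.031 0" --pt "-0.003 0 0.031 0"

```text
clock: 5.95
tool_pos: [0.6122, -0.2374, 0.2309]
tool_rot: [-0.001, -0.111, 0.994, 0.001]
force: [-1.3, -0.2, -2.5]
finger_gap: 0.32
finger_force: 25.0
```

play_rows --pt "0.004 0 0 0" --pt "0.009 0 0 0" --pt "0.014 0 0.001 0" --pt "0.019 0 0.001 0" --pt "0.024 0 0.002 0" --pt "0.029 0 0.003 0" --pt "0.034 0 0.004 0" --pt "0.036 0 0.004 0" --force 8

```text
clock: 6.75
tool_pos: [0.5773, -0.2458, 0.2283]
tool_rot: [-0.0, -0.111, 0.994, -0.0]
force: [0.5, 1.6, 1.1]
finger_gap: 0.316
finger_force: 8.0
```

```bash
python3 - <<'E'
from h import *
to(MO+AX*(.126-.011));print(st()[0]['torque'])
shot('scene','s4');shot('side','d4')
cv2.imwrite('pics/m4.png',np.hstack([cr('s4',proj('s4',MO+[0,0,.05]),100,150,400,600),cr('d4',proj('d4',MO+[0,0,.05]),100,150,400,600)]))
for f in('s4','d4'):print([proj(f,MO+AX*t) for t in(-.011,.03,.154)])
E
```

```text
clock 6.75 pos [ 0.5773 -0.2458  0.2283] yawx -167.28 shift [-0.0039  0.0008  0.0002] F [0.46 1.58 1.05] gap 29.7 q [-0.54  0.31  1.4  -0.    1.43 -2.33]
[ 0.39265994 -0.30303682  0.0321293 ]
s4 172 45
d4 377 251
[array([226. , 146.2]), array([226.9, 127.9]), array([229.9,  65.2])]
[array([423.9, 344.4]), array([423.5, 336.1]), array([422.2, 307. ])]
```

View pics/m4.png

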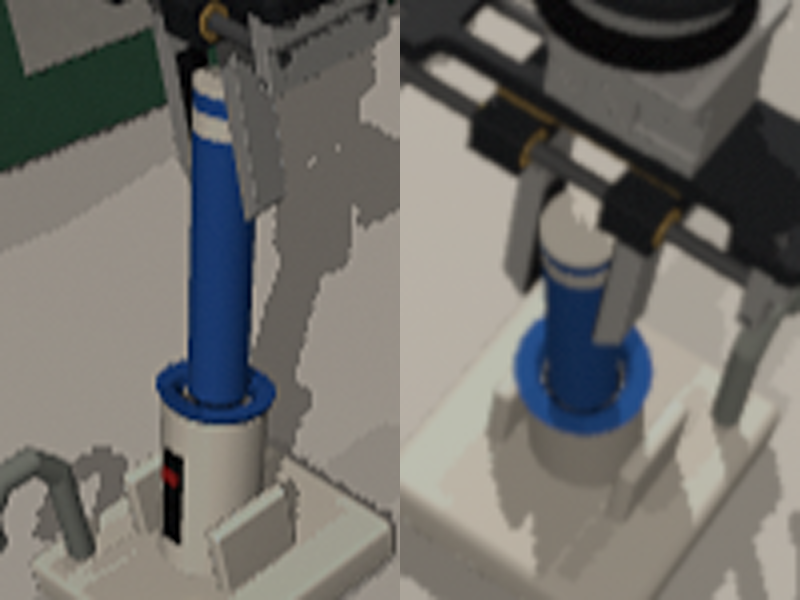

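The tube has pivoted 15° and now lines up with the barrel in both views. I'll grip hard, recentre 3 mm, and push along the bore in small steps.

play_rows --pt "0 0 0 0" --pt "-0.001 0 0 0" --pt "-0.002 0 0 0" --pt "-0.003 0 0 0" --pt "-0.0035 0 0.002 0" --pt "-0.004 0 0.004 0" --pt "-0.0046 0 0.006 0" --pt "-0.0051 0 0.008 0" --force 60

```text
clock: 7.65
tool_pos: [0.5822, -0.2441, 0.2206]
tool_rot: [-0.001, -0.111, 0.994, 0.001]
force: [-4.8, 2.9, 5.7]
finger_gap: 0.317
finger_force: 60.0
```

play_rows --pt "-0.0005 0 0.002 0" --pt "-0.001 0 0.004 0" --pt "-0.0016 0 0.006 0" --pt "-0.0021 0 0.008 0" --pt "-0.0021 0 0.008 0"

```text
clock: 8.15
tool_pos: [0.5843, -0.2441, 0.2155]
tool_rot: [-0.0, -0.111, 0.994, -0.0]
force: [-5.6, 1.2, 9.2]
finger_gap: 0.312
finger_force: 60.0
```

```bash
cat >> h.py <<'E'
def dep(h=.126):
    o,M=st();v=o['tool_pos']-MO;t=v@AX;e=M.T@(v-t*AX);print('clock',round(o['clock'],2),'depth mm',round((h-t)*1000,1),'lateral(tool) mm',(e*1000).round(1),'axial',round(o['force']@AX,1),'F tool',(M.T@o['force']).round(1),'T',o['torque'].round(2))
E
python3 -c "
from h import *
dep()"
```

```text
clock 8.15 depth mm 24.0 lateral(tool) mm [ 0.1 -0.8  0. ] axial 10.2 F tool [ 5.2  2.4 -9.2] T [0.72 1.49 0.08]
```

play_rows --pt "-0.0005 0.0003 0.002 0" --pt "-0.001 0.0006 0.004 0" --pt "-0.0016 0.0006 0.006 0" --pt "-0.0021 0.0006 0.008 0" --pt "-0.0021 0.0006 0.008 0"

```text
clock: 8.65
tool_pos: [0.5865, -0.2433, 0.2056]
tool_rot: [-0.0, -0.111, 0.994, -0.0]
force: [-4.3, 0.1, 4.9]
finger_gap: 0.313
finger_force: 60.0
```

```bash
python3 -c "
from h import *
dep()"
```

```text
clock 8.65 depth mm 34.1 lateral(tool) mm [ 0.4 -0.5  0.1] axial 5.8 F tool [ 4.2  1.  -4.9] T [0.27 0.96 0.03]
```

play_rows --pt "0.0002 0.0003 0.001 0" --pt "0 0.0003 0.002 0" --pt "-0.0003 0.0003 0.003 0" --pt "-0.0005 0.0003 0.004 0" --pt "-0.0008 0.0003 0.005 0" --pt "-0.001 0.0003 0.006 0" --pt "-0.001 0.0003 0.006 0"

```text
clock: 9.35
tool_pos: [0.5877, -0.2429, 0.2005]
tool_rot: [0.0, -0.111, 0.994, -0.001]
force: [-4.4, -0.1, 7.1]
finger_gap: 0.313
finger_force: 60.0
```

```bash
python3 -c "
from h import *
dep()"
```

```text
clock 9.35 depth mm 39.5 lateral(tool) mm [ 0.5 -0.3  0.1] axial 8.0 F tool [ 4.4  0.9 -7.1] T [0.37 1.11 0.05]
```

play_rows --pt "-0.0003 0 0.001 0" --pt "-0.0005 0 0.002 0" --pt "-0.0008 0 0.003 0" --pt "-0.0011 0 0.004 0" --pt "-0.0013 0 0.005 0" --pt "-0.0016 0 0.006 0" --pt "-0.0016 0 0.006 0"

```text
clock: 10.05
tool_pos: [0.5891, -0.2426, 0.1948]
tool_rot: [0.0, -0.111, 0.994, -0.001]
force: [-6.3, 1.1, 9.7]
finger_gap: 0.314
finger_force: 60.0
```

```bash
python3 -c "
from h import *
dep()"
```

```text
clock 10.05 depth mm 45.2 lateral(tool) mm [ 0.6 -0.3  0.2] axial 10.9 F tool [ 5.9  2.5 -9.7] T [0.42 1.26 0.01]
```

play_rows --pt "-0.0003 0 0.001 0" --pt "-0.0005 0 0.002 0" --pt "-0.0008 0 0.003 0" --pt "-0.0011 0 0.004 0" --pt "-0.0011 0 0.004 0"

```text
clock: 10.55
tool_pos: [0.5901, -0.2423, 0.1911]
tool_rot: [-0.0, -0.111, 0.994, -0.001]
force: [-7.3, 1.9, 10.5]
finger_gap: 0.313
finger_force: 60.0
```

```bash
python3 -c "
from h import *
dep()"
```

```text
clock 10.55 depth mm 49.1 lateral(tool) mm [ 0.6 -0.3  0.2] axial 11.9 F tool [  6.7   3.4 -10.5] T [0.46 1.36 0.01]
```

play_rows --pt "-0.0003 0 0.001 0" --pt "-0.0005 0 0.002 0" --pt "-0.0008 0 0.003 0" --pt "-0.0011 0 0.004 0" --pt "-0.0011 0 0.004 0"

```text
clock: 11.05
tool_pos: [0.5905, -0.2423, 0.1904]
tool_rot: [-0.001, -0.111, 0.994, -0.001]
force: [-13.0, 3.1, 22.9]
finger_gap: 0.313
finger_force: 60.0
```

```bash
python3 -c "
from h import *
dep()"
```

```text
clock 11.05 depth mm 49.9 lateral(tool) mm [ 0.3 -0.4  0.1] axial 25.3 F tool [ 12.    5.9 -22.9] T [1.01 2.68 0.15]
```

The force rose 13 N over 0.8 mm, which is the end stop. I'll ease off the load and then check the flag before releasing.

play_rows --pt "0.0003 0 -0.001 0" --pt "0.0005 0 -0.002 0" --pt "0.0008 0 -0.003 0" --pt "0.0011 0 -0.004 0" --pt "0.0011 0 -0.004 0"

```text
clock: 11.55
tool_pos: [0.5902, -0.2423, 0.1905]
tool_rot: [0.0, -0.111, 0.994, -0.001]
force: [-5.7, 0.9, 6.9]
finger_gap: 0.314
finger_force: 60.0
```

```bash
python3 - <<'E'
from h import *
dep();shot('scene','s5')
a=proj('s5',MO-[0,0,.03])
cv2.imwrite('pics/m5.png',np.hstack([cr('s3',a,50,75,400,600),cr('s5',a,50,75,400,600)]))
E
```

```text
clock 11.55 depth mm 49.7 lateral(tool) mm [ 0.7 -0.3  0.2] axial 8.0 F tool [ 5.3  2.1 -6.9] T [0.4  1.12 0.11]
s3 203 115
s5 203 115
```

View pics/m5.png

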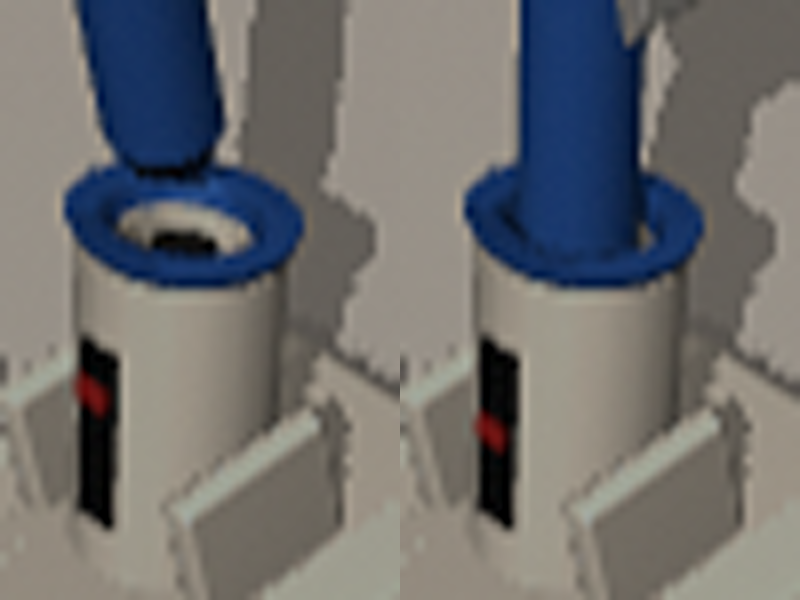

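The flag moved about 38 crop px, which is roughly 10 mm, so the seat is at its end. Releasing.

play_rows --pt "0.0005 0 -0.0005 0" --pt "0.001 0 -0.001 0" --pt "0.001 0 -0.001 0"

```text
clock: 11.9
tool_pos: [0.5898, -0.2424, 0.1906]
tool_rot: [0.001, -0.111, 0.994, -0.001]
force: [-4.8, 0.3, 5.9]
finger_gap: 0.313
finger_force: 60.0
```

play_rows --pt "0 0 0 0" --pt "0 0 0 0" --pt "0 0 0 0" --pt "0 0 0 0" --pt "0 0 0 0" --pt "0 0 0 0" --claw 0

```text
clock: 12.5
tool_pos: [0.5895, -0.2421, 0.1893]
tool_rot: [-0.0, -0.111, 0.994, 0.0]
force: [0.8, 0.5, -0.0]
finger_gap: 0.784
finger_force: 0.0
```

play_rows --pt "0 0 -0.01 0" --pt "0 0 -0.03 0" --pt "0 0 -0.06 0" --pt "0 0 -0.1 0" --pt "0 0 -0.13 0" --pt "0 0 -0.15 0" --pt "0 0 -0.15 0" --pt "0 0 -0.15 0"

```text
clock: 13.3
tool_pos: [0.5895, -0.2421, 0.3397]
tool_rot: [0.0, -0.111, 0.994, -0.0]
force: [0.4, -0.4, -0.1]
finger_gap: 1.002
finger_force: 0.0
```

```bash
python3 - <<'E'
from h import *
dep();shot('scene','s6');shot('side','d6')
cv2.imwrite('pics/m6.png',np.hstack([cr('s6',proj('s6',MO+[0,0,.02]),100,150,400,600),cr('d6',proj('d6',MO+[0,0,.05]),100,150,400,600)]))
E
```

```text
clock 13.3 depth mm -94.6 lateral(tool) mm [-36.1   0.1  -9.6] axial -0.2 F tool [-0.3 -0.5  0.1] T [0.04 0.02 0.  ]
s6 174 58
d6 377 251
```

View pics/m6.png

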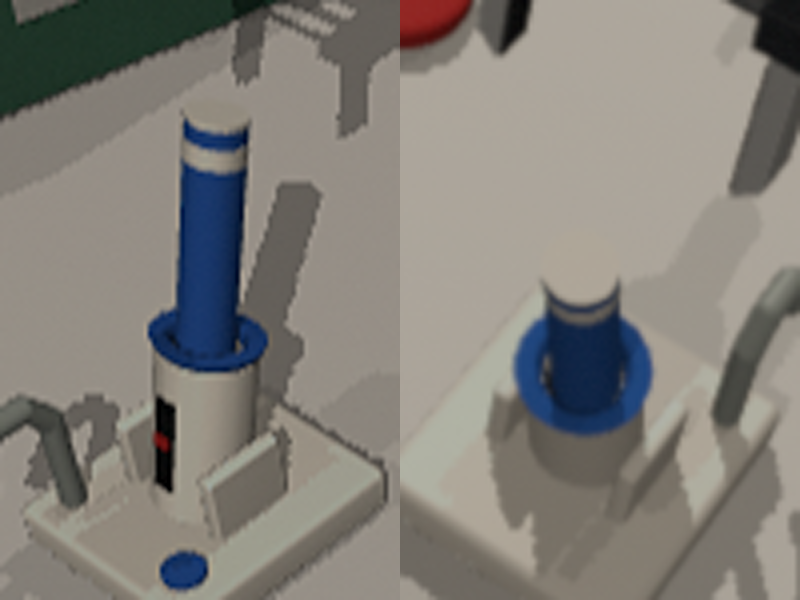

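The tube stands straight in the collet with the flag down, at crop (162,440), and the gripper is clear of it.

```bash
python3 -c "
from h import *
print(r.hand_in())"
```

```text
the job is handed in; nothing more can be done
None
```

The blue filter tube is in the collet, fully home against its bottom stop (about 25 N peak push, flag moved about 10 mm) and released; nothing else was touched, and the job was handed in at about 13 s.

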